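# Lock a disk drive into its repair cradle

### The arm

A 6-joint arm with a two-finger parallel gripper is mounted at the origin on a cart in front of the work surface, level with it; the furniture and walls round the work are solid. World frame = base frame: x ahead of the robot, y to its left, z up, the work surface at z = 0. Lengths are in m, angles in rad, forces in N, time in s.
With the tool pointing down it reaches from about 0.225 to 0.875 m from the base axis. Payload 3.4 kg.
Tool frame: the origin (TCP) lies between the finger pads; the fingertips stand 11 mm ahead of it and the grasp point (between the pads) lies 8 mm behind it; z points along the fingers, y is the line along which they close (so a half turn about z gives the same grasp; the last joint's range is limited). The gripper opens to 85 mm and grips with 20 to 120 N. Pads are 22 mm wide; open, the fingers measure 114 mm over their backs; the gripper's body (76 mm by 85 mm) begins 54 mm behind the grasp point. The pads swing forward as they close: fully open they stand 13 mm farther back than shut.
Start: joints at [-1.227, 0.276, 1.505, -0, 1.361, -0.121], TCP at [0.258, -0.514, 0.242] pointing down, gripper open.
Joint ranges: [-2.89, 2.89], [-0.75, 2.08], [0.22, 2.7], [-1.18, 4.32], [0.11, 2.71], [-2.7, 2.7]. Speed limits (rad/s): [2.57, 2.57, 3.14, 3.14, 3.14, 3.14].

### API

Orientations are given as a unit quaternion [w, x, y, z].
In Python, from rig import sensors, eyes, manip gives the robot as it stands.
- The arm moves only by the tool drive_tool, never from a script. Its argument "deltas" is a list of rows, each an object with "linear": the shift along the world's x, y, z in mm, a list of three; "twist": the turn about the world's z in degrees; "claw": the opening, from 0 (shut) to 1 (fully open). In form: [{"linear": [tx, ty, tz], "twist": twist, "claw": claw}, ...]. A call has 1 to 12 rows; each row is the pose to reach, as a shift and turn from the pose commanded when the call began; what a row does not reach only later rows make up. A row lasts 1/12 s, in which the tool goes at most 41.7 mm and 7.16 degrees, less where a joint would pass 70% of its speed; a pose out of reach is approached as far as the arm can. A call with a gripper value outside its range is refused whole. The fingers move at their own pace and stop on an object; "squeeze" is the grip in N (left out, the last holds). Time passes only in rows, so rows that repeat a pose let the fingers close. It gives the time, the measured TCP pose, the force, the opening and the grip force at its end, in the units of the state.
- sensors.get_state(): the state, without advancing time (a new reading comes with each control period).
- eyes.get_image(name): name is "scene" or "top" or "wrist"; returns the picture (420x560x3 uint8, red, green, blue); there is no depth.
- eyes.camera_model(name): a dict with "intrinsics" (3x3 intrinsics, pixels), "dist" ([k1, k2, p1, p2, k3] as OpenCV has them; the pictures are not rectified), "R" (3x3) and "t" (3): a world point X has camera coordinates R X + t. Camera axes: x right, y down, z forward; pixel columns grow to the right and rows downward; lengths in m; the calibration is good to about 2 mm. A picture is of the moment at which its call begins: read the wrist's pose just before it. camera_model takes no time and is no camera call; for the wrist camera it gives the pose at the moment of the call.
- manip.sign_off(): hands the job in; it is judged then, once.
The state is a dict: "clock": time; "qpos": joint angles; "qd": joint speeds; "effort": joint torques, N m; "position": TCP position; "ee_rot": TCP orientation; "contact_force": force on the tool from outside, world axes, zero at the start; "moment": the same for the moment, N m; "width": finger opening in m; "gripper_force": force on a finger pad.
Only numpy, scipy, OpenCV 4.12 (cv2) and the standard library are available. Lean on these libraries where they do the work, as an engineer would, in place of code of your own. Each camera call takes 0.05 s, during which the arm holds its last target. There are 200 camera calls.

### The job

With a fingertip, push the large disk drive along its nest in the aluminium repair cradle until it is fully home against the back stop; do not lift it. Only then push the two steel keeper arms with a fingertip, in either order, so that each swings all the way inward to its stop and lies across the front of the drive. Leave the other things on the bench and on the cradle where they are.

Things in the scene. Friction and masses are not known exactly. Their poses are not given: they have to be found in the camera images.
- cradle: Repair cradle fixed to the bench: aluminium plate (x -85 to +115, y +-105, 10 mm thick) with grey side rails (x -27 to +98, inner faces y +-53.5, tops z 28 mm) and grey back stop (rubber face at x +96.5, top z 36 mm): a nest open at the front. Origin on the bench, on the centre line. x along the nest, away from the robot (at most 0.6 rad off world x), y left, z up. All in mm.
- drive: Large metal disk drive, 147 mm (x, along the nest) by 102 by 28 mm, about 0.6 kg, loose, flat on the cradle's plate (dark body z 10 to 29 mm; silver cover to z 38 mm, its front 3 mm back). Origin at the centre of its underside, front face at its own x -74 mm. Starts 26 to 46 mm short of the back stop; home = origin at cradle x +23.5 mm, front 5 mm behind the closed arms. Slides at 2 to 6 N.
- back_stop_face (a point): Centre of the back stop's front face.
- left_arm (a joint): Left keeper arm (seen from the robot): steel bar 16 mm wide, 64 mm long, z 21 to 31 mm, turning level on an upright pivot; black upright peg (diameter 14 mm, top at z 58 mm) 52 mm out. Rad: 0 = points along cradle -x; negative = splayed outward; stops at 1.571 = points right, across the nest's mouth (counterclockwise from above). Starts -0.6 to 0. Stiff hinge, about 2.5 N at the peg; stays as left.
- right_arm (a joint): Right keeper arm (seen from the robot): steel bar 16 mm wide, 64 mm long, z 21 to 31 mm, turning level on an upright pivot; black upright peg (diameter 14 mm, top at z 58 mm) 52 mm out. Rad: 0 = points along cradle -x; negative = splayed outward; stops at 1.571 = points left, across the nest's mouth (clockwise from above). Starts -0.6 to 0. Stiff hinge, about 2.5 N at the peg; stays as left.
- left_arm_pivot (a point): Pivot of the left keeper arm, 26 mm above the bench, at x -64 mm, y +75 mm in the cradle's frame.
- right_arm_pivot (a point): Pivot of the right keeper arm, 26 mm above the bench, at x -64 mm, y -75 mm in the cradle's frame.
- left_arm_peg (a point): Point on the axis of the peg of the left keeper arm, 46 mm above the bench, 52 mm from the pivot. Moves with the arm.
- right_arm_peg (a point): Point on the axis of the peg of the right keeper arm, 46 mm above the bench, 52 mm from the pivot. Moves with the arm.
- driver_blue: Loose screwdriver with blue handle, 209 mm long, near edge of the bench. Bystander; origin under its middle.
- side_cutter: Loose side cutters with red handles, 145 mm, to the right. Bystander; origin under its middle.
- heatsink_2: Loose dark finned heatsink, 44x36x22 mm, near edge. Bystander; origin under its middle.
- marker_1: Loose white marker with blue cap, 132 mm, near edge to the right. Bystander; origin under its middle.
- capacitor_1: Loose brown capacitor, 22 mm diameter, 32 mm tall, standing on the cradle's plate outside the left rail. Bystander; origin under its middle.
- choke_2: Loose copper-wound ring coil, 28x36x16 mm, on the bench left of the cradle. Bystander; origin under its middle.
- memory_1: Loose green memory module, 133x30x4 mm, on the bench front left. Bystander; origin under its middle.

How it is judged:
On the way, in this order (a step that is already met when the one before it is completed fails the run):
1. the drive is home against the back stop while both keeper arms are still clear of its front (x of drive in the frame of cradle above 0.0195 m and value of joint each of left_arm, right_arm below 0.8 rad), for 0.2 s.
2. both keeper arms lie across the front of the drive (value of joint each of left_arm, right_arm above 1.45 rad), for 0.2 s.
At the end, for the whole second after the job is handed in: The drive lies flat and straight in the nest, at rest, within 4 mm of the back stop, and both keeper arms are within 0.12 rad of their inner stops (values above 1.45) (all of step 2 and x of drive in the frame of cradle above 0.0195 m and z of drive in the frame of cradle below 0.014 m and angle between drive's own z axis and vertical below 0.06 rad and angle between the x axis of drive and the x axis of cradle, either way round below 0.06 rad and linear speed of drive below 0.01 m/s); the robot touches nothing.
It fails at once if the drive is lifted or tipped out of its nest (z of drive in the frame of cradle above 0.02 m or angle between drive's own z axis and vertical above 0.15 rad).
It fails at once if another thing is shifted by more than 20 mm (distance of any of driver_blue, side_cutter, heatsink_2, marker_1, capacitor_1, choke_2, memory_1 from where it was at the start of the episode above 0.02 m).
It also fails if it takes over 58 s, if anything falls off the work surface, if the arm or the gripper's body presses on something with over 40 N, if the wrist force passes 120 N, or if a joint passes its speed limit or range.

## Working session

There is one attempt and no reset: what is moved stays moved. The work goes in short steps, Python scripts to look and compute and a tool call to move; the robot and the scene stay as the last step left them, time stands still between calls to the robot, and variables do not carry over. Pictures are saved under pics/ and viewed, at most 10 in all, crops included, and the job is handed in when it is done.

Besides the shell and the picture viewer there is one more tool, called after ">>>" as a command line: name --argument value ..., lists and objects as JSON in quotes. drive_tool: Moves the arm, as the interface text tells. Its arguments: {"type":"object","properties":{"deltas":{"type":"array","items":{"type":"object","properties":{"linear":{"type":"array","items":{"type":"number"}},"twist":{"type":"number"},"claw":{"type":"number"}}}},"squeeze":{"type":"number"}},"required":["deltas"]}

```bash
mkdir -p pics; cat > h.py <<'E'
import numpy as np, cv2
from rig import sensors, eyes, manip
def ray(cam,px,z):
    m=eyes.camera_model(cam) if isinstance(cam,str) else cam
    u=cv2.undistortPoints(np.array(px,float).reshape(-1,1,2),np.array(m["intrinsics"]),np.array(m["dist"])).reshape(-1,2)
    R=np.array(m["R"]);t=np.array(m["t"]);c=-R.T@t
    d=np.c_[u,np.ones(len(u))]@R
    return c+d*((z-c[2])/d[:,2])[:,None]
def proj(cam,X):
    m=eyes.camera_model(cam);return cv2.projectPoints(np.array(X,float).reshape(-1,1,3),cv2.Rodrigues(np.array(m["R"]))[0],np.array(m["t"]),np.array(m["intrinsics"]),np.array(m["dist"]))[0].reshape(-1,2)
def snap(cam,name):
    im=eyes.get_image(cam);cv2.imwrite(f"pics/{name}.png",cv2.cvtColor(im,cv2.COLOR_RGB2BGR));return im
E
python3 -c "
from h import *
snap('top','t0');snap('scene','s0')
m=eyes.camera_model('top');print(m['R'],m['t'],m['intrinsics']);print(sensors.get_state())"
```

```text
[[ 0.02357278 -0.99954517 -0.01880873]
 [-0.99371137 -0.02136691 -0.1099144 ]
 [ 0.10946252  0.02128144 -0.99376308]] [-0.04262331  0.54602985  1.05876736] [[380.73521995   0.         282.76101878]
 [  0.         380.73521995 211.53823252]
 [  0.           0.           1.        ]]
{'clock': 0.1, 'qpos': array([-1.22699518e+00,  2.76516932e-01,  1.50601146e+00, -3.24078388e-06,
        1.36070516e+00, -1.21004922e-01]), 'qd': array([-1.01401508e-03, -3.76577748e-04, -1.95617563e-03,  6.24247037e-05,
       -7.79552274e-04, -6.00638377e-04]), 'effort': array([ 2.30238984e-03, -4.17699838e+01, -2.46404618e+01, -1.41933942e-04,
        5.77308689e-03,  8.19136375e-06]), 'position': array([ 0.2575795 , -0.51356701,  0.24153269]), 'ee_rot': array([-8.15189011e-04,  9.73115340e-01,  2.30316872e-01, -9.27823991e-05]), 'contact_force': array([ 0.12641344,  0.74931817, -0.52020181]), 'moment': array([-0.02019794,  0.03877729,  0.04969076]), 'gripper_force': 0.0, 'width': 0.08572257881344374}
```

View pics/t0.png

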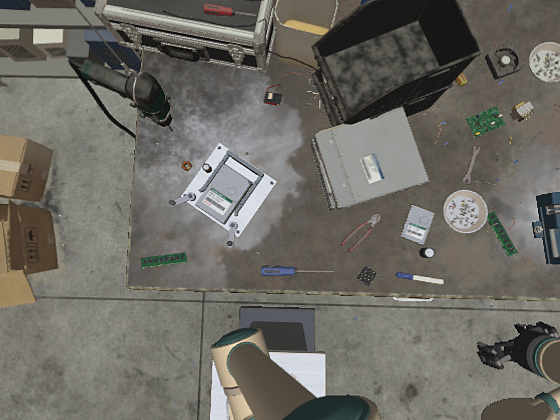

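View pics/s0.png

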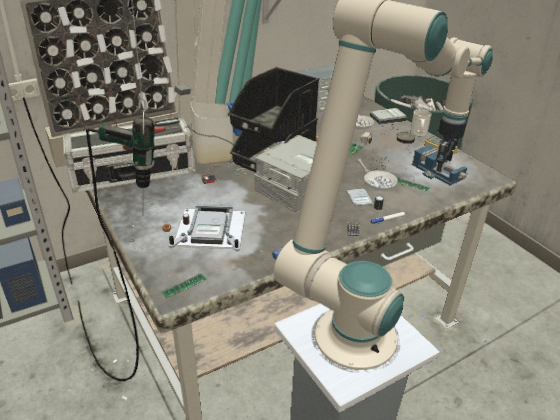

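The top view shows the cradle around (227,193), turned about 0.5 rad clockwise, with the pegs near (172,203) and (230,243). I'll take a closer crop with a mask of the plate.

```bash
python3 -c "
from h import *
im=cv2.imread('pics/t0.png')
c=cv2.resize(im[130:255,155:290],None,fx=4.6,fy=4.6,interpolation=cv2.INTER_CUBIC);cv2.imwrite('pics/c0.png',c)
roi=im[130:255,155:290];hsv=cv2.cvtColor(roi,cv2.COLOR_BGR2HSV)
m=((hsv[...,2]>185)&(hsv[...,1]<50)).astype(np.uint8)
m=cv2.morphologyEx(m,cv2.MORPH_OPEN,np.ones((2,2)))
n,l,s,ce=cv2.connectedComponentsWithStats(m);print(s[s[:,4]>20])
k=cv2.convexHull(np.argwhere(m)[:,::-1].astype(np.int32)+[155,130])
r=cv2.minAreaRect(k);b=cv2.boxPoints(r);print(r,b);P=ray('top',b,.01);print(P,P.mean(0),[np.linalg.norm(P[i]-P[i-1]) for i in range(4)])
"
```

```text
[[    0     0   135   125 14703]
 [   52    15    22    27   277]
 [   72    28    32    25   278]
 [   30    40    92    64  1340]
 [   49    63    28    23   248]]
((228.9459991455078, 190.07798767089844), (70.45553588867188, 67.86246490478516), 34.69515609741211) [[180.66801 197.92398]
 [219.296   142.12799]
 [277.224   182.232  ]
 [238.596   238.02798]]
[[ 0.58278221  0.27080539  0.01      ]
 [ 0.75295142  0.16409177  0.01      ]
 [ 0.63523425 -0.0115823   0.01      ]
 [ 0.46914768  0.09613483  0.01      ]] [0.61002889 0.12986242 0.01      ] [np.float64(0.20838092628597985), np.float64(0.20086153266718448), np.float64(0.2114679908627977), np.float64(0.19795890911830802)]
```

View pics/c0.png

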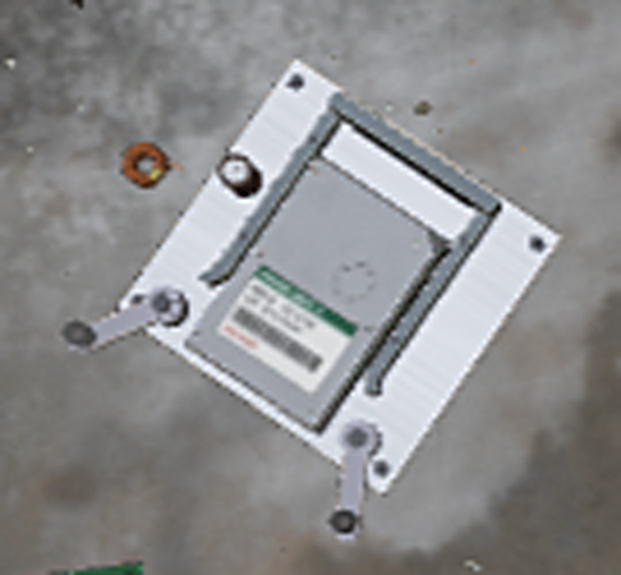

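The crop shows the plate, the drive's front edge (190,345)-(320,430), and the pegs at crop (79,333) and (344,520). I'll work out cradle-frame positions and the approach.

```bash
cat >> h.py <<'E'
yaw=-0.575;O=np.array([.5974,.138]);c,s=np.cos(yaw),np.sin(yaw);RC=np.array([[c,-s],[s,c]])
def toC(P): return (np.asarray(P)[...,:2]-O)@RC*1000
def toW(C): return np.asarray(C)/1000@RC.T+O
E
python3 -c "
from h import *
f=lambda q:np.array(q)/4.6+[155,130]
print('pegs',toC(ray('top',f([[79,333],[344,520]]),.058)))
print('pivots',toC(ray('top',f([[168,304],[359,437]]),.031)))
print('front',toC(ray('top',f([[190,345],[320,430]]),.036)))
print('back',toC(ray('top',f([[317,162],[435,245]]),.038)))
print('stop',toC(ray('top',f([[340,97],[495,207]]),.036)))
print(toW([-130,0]),toW([-62,0]),c,s)
"
```

```text
pegs [[-106.15959212  100.33003402]
 [-107.91660923  -99.09287658]]
pivots [[-61.65819653  73.85592426]
 [-62.53369163 -73.30151795]]
front [[-74.73961224  45.9069717 ]
 [-72.44983202 -51.67968046]]
back [[ 64.11724618  46.74972214]
 [ 62.34169321 -44.75497482]]
stop [[106.57736055  59.38428   ]
 [103.36930677 -61.71292147]]
[0.488305   0.20869852] [0.54537008 0.17171776] 0.8391923024206541 -0.5438347906836426
```

>>> drive_tool --deltas '[{"linear": [20, 42, -10], "twist": 7, "claw": 0}, {"linear": [231, 722, -100], "twist": 120, "claw": 0}, {"linear": [231, 722, -100], "twist": 120, "claw": 0}, {"linear": [231, 722, -100], "twist": 120, "claw": 0}, {"linear": [231, 722, -100], "twist": 120, "claw": 0}, {"linear": [231, 722, -100], "twist": 120, "claw": 0}, {"linear": [231, 722, -100], "twist": 120, "claw": 0}, {"linear": [231, 722, -100], "twist": 120, "claw": 0}, {"linear": [231, 722, -100], "twist": 120, "claw": 0}, {"linear": [231, 722, -100], "twist": 120, "claw": 0}, {"linear": [231, 722, -100], "twist": 120, "claw": 0}, {"linear": [231, 722, -100], "twist": 120, "claw": 0}]'

```text
clock: 1.1
position: [0.4104, -0.0411, 0.1755]
ee_rot: [0.0, 0.554, 0.833, 0.0]
contact_force: [0.6, -0.4, -0.4]
width: -0.0001
gripper_force: 0.0
```

>>> drive_tool --deltas '[{"linear": [78, 250, -60], "twist": 34.4, "claw": 0}, {"linear": [78, 250, -60], "twist": 34.4, "claw": 0}, {"linear": [78, 250, -60], "twist": 34.4, "claw": 0}, {"linear": [78, 250, -60], "twist": 34.4, "claw": 0}, {"linear": [78, 250, -60], "twist": 34.4, "claw": 0}, {"linear": [78, 250, -60], "twist": 34.4, "claw": 0}, {"linear": [78, 250, -60], "twist": 34.4, "claw": 0}, {"linear": [78, 250, -60], "twist": 34.4, "claw": 0}, {"linear": [78, 250, -60], "twist": 34.4, "claw": 0}, {"linear": [78, 250, -60], "twist": 34.4, "claw": 0}]'

```text
clock: 1.93
position: [0.4877, 0.206, 0.1155]
ee_rot: [-0.001, 0.285, 0.958, -0.001]
contact_force: [-0.4, -0.0, -0.5]
width: -0.0002
gripper_force: 0.0
```

```bash
python3 -c "
from h import *
st=sensors.get_state();print(st['position'],toC(st['position']),2*np.arctan2(st['ee_rot'][2],st['ee_rot'][1]),st['qpos'])
snap('wrist','w1')"
```

```text
[0.48774557 0.20603461 0.11548997] [-129.02073842   -2.53977467] 2.562567625222137 [ 2.68636684e-01  3.13451653e-01  1.79286992e+00 -6.94072113e-04
  1.03683197e+00 -7.22780900e-01]
```

View pics/w1.png

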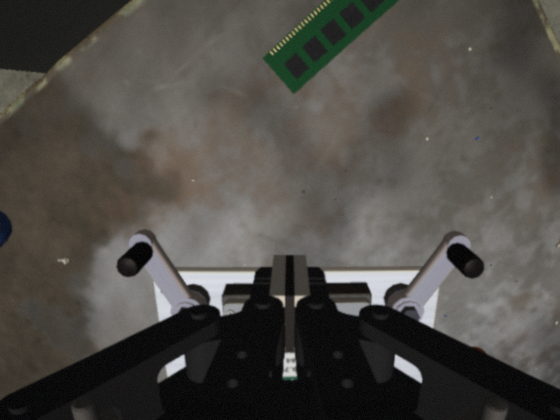

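The wrist view shows the shut fingers centred between the pegs at (130,260) and (467,260), in front of the cradle. Next: lower the tool and push.

>>> drive_tool --deltas '[{"linear": [1, 2, -40], "twist": 0, "claw": 0}, {"linear": [1, 2, -75], "twist": 0, "claw": 0}, {"linear": [1, 2, -85], "twist": 0, "claw": 0}, {"linear": [18, -9, -85], "twist": 0, "claw": 0}, {"linear": [31, -17, -85], "twist": 0, "claw": 0}, {"linear": [35, -20, -85], "twist": 0, "claw": 0}, {"linear": [38, -22, -85], "twist": 0, "claw": 0}, {"linear": [42, -24, -85], "twist": 0, "claw": 0}, {"linear": [45, -26, -85], "twist": 0, "claw": 0}, {"linear": [48, -28, -85], "twist": 0, "claw": 0}, {"linear": [51, -30, -85], "twist": 0, "claw": 0}, {"linear": [51, -30, -85], "twist": 0, "claw": 0}]'

```text
clock: 2.98
position: [0.5378, 0.1771, 0.0317]
ee_rot: [-0.001, 0.286, 0.958, 0.0]
contact_force: [-4.7, 2.7, 3.5]
width: 0.0002
gripper_force: 2.4
```

>>> drive_tool --deltas '[{"linear": [2, -1, 0], "twist": 0, "claw": 0}, {"linear": [4, -2.5, 0], "twist": 0, "claw": 0}, {"linear": [6, -4, 0], "twist": 0, "claw": 0}, {"linear": [7, -4.5, 0], "twist": 0, "claw": 0}, {"linear": [8, -5, 0], "twist": 0, "claw": 0}, {"linear": [8, -5, 0], "twist": 0, "claw": 0}]'

```text
clock: 3.48
position: [0.5449, 0.1726, 0.0317]
ee_rot: [-0.002, 0.286, 0.958, 0.0]
contact_force: [-6.5, 3.6, 4.9]
width: -0.0001
gripper_force: 3.7
```

>>> drive_tool --deltas '[{"linear": [1.7, -1, 0], "twist": 0, "claw": 0}, {"linear": [3.4, -2.2, 0], "twist": 0, "claw": 0}, {"linear": [3.4, -2.2, 0], "twist": 0, "claw": 0}]'

```text
clock: 3.73
position: [0.5459, 0.1719, 0.0317]
ee_rot: [-0.005, 0.287, 0.958, 0.001]
contact_force: [-10.0, 9.9, 8.8]
width: -0.0005
gripper_force: 6.9
```

```bash
python3 -c "
from h import *
print(toC(sensors.get_state()['position']),sensors.get_state()['contact_force'])
snap('top','t2');im=cv2.imread('pics/t2.png')
cv2.imwrite('pics/c2.png',cv2.resize(im[130:255,155:290],None,fx=4.6,fy=4.6,interpolation=cv2.INTER_CUBIC))"
```

```text
[-61.62639108   0.44851819] [-9.9530443   9.93865338  8.80662082]
```

View pics/c2.png

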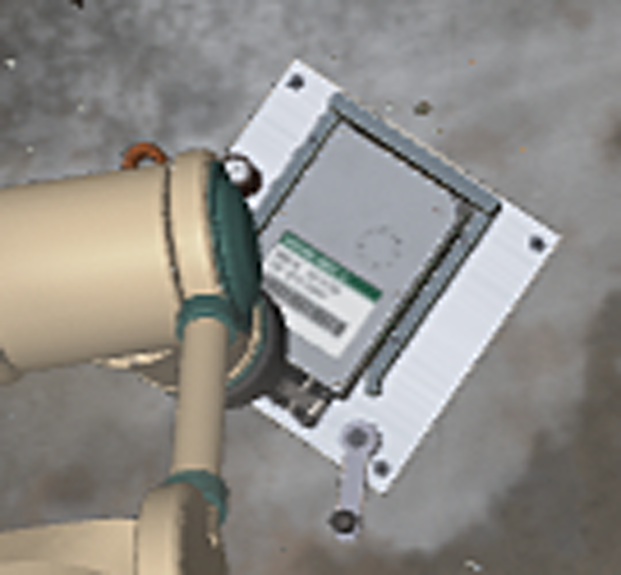

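The drive's rear edge now meets the back stop (crop (345,122)-(465,200)), and the force rises with the position stalled. One firm push, then retract.

>>> drive_tool --deltas '[{"linear": [1.7, -1, 0], "twist": 0, "claw": 0}, {"linear": [1.7, -1, 0], "twist": 0, "claw": 0}, {"linear": [1.7, -1, 0], "twist": 0, "claw": 0}]'

```text
clock: 4.03
position: [0.546, 0.1719, 0.0317]
ee_rot: [-0.006, 0.287, 0.958, 0.001]
contact_force: [-13.7, 10.5, 11.1]
width: -0.0
gripper_force: 8.8
```

>>> drive_tool --deltas '[{"linear": [-6, 4, 0], "twist": 0, "claw": 0}, {"linear": [-38, 24, 0], "twist": 0, "claw": 0}, {"linear": [-42, 27, 40], "twist": 0, "claw": 0}, {"linear": [-42, 27, 80], "twist": 0, "claw": 0}, {"linear": [-42, 27, 80], "twist": 0, "claw": 0}]'

```text
clock: 4.45
position: [0.5154, 0.1971, 0.1185]
ee_rot: [0.007, 0.285, 0.959, 0.004]
contact_force: [1.7, 0.7, 0.9]
width: 0.0001
gripper_force: 0.0
```

```bash
python3 -c "
from h import *
st=sensors.get_state();print(st['position'],toC(st['position']),st['contact_force'],2*np.arctan2(st['ee_rot'][2],st['ee_rot'][1]))
snap('top','t3');im=cv2.imread('pics/t3.png')
cv2.imwrite('pics/c3.png',cv2.resize(im[130:255,155:290],None,fx=4.6,fy=4.6,interpolation=cv2.INTER_CUBIC))
d=lambda th,off:np.array([-64-52*np.cos(th)-off*np.sin(th),75-52*np.sin(th)+off*np.cos(th)])
for sgn in(1,-1):
  for th in [-.9,-.5,-.2,.1,.4,.7,1,1.3,1.5,1.571]:
    q=d(th,21)*[1,sgn];print(sgn,th,q.round(),(toW(q)*1000).round(1))
"
```

```text
[0.51537942 0.19708967 0.1184772 ] [-100.96605219    4.98195053] [1.71501187 0.70432603 0.9044773 ] 2.563613749992222
1 -0.9 [-80. 129.] [600.4 289.5]
1 -0.5 [-100.  118.] [578.2 291.5]
1 -0.2 [-111.  106.] [562.  287.1]
1 0.1 [-118.   91.] [547.8 278.2]
1 0.4 [-120.   74.] [536.9 265.5]
1 0.7 [-117.   58.] [530.3 250.1]
1 1 [-110.   43.] [528.4 233.4]
1 1.3 [-98.  31.] [531.6 217. ]
1 1.5 [-89.  25.] [536.4 206.9]
1 1.571 [-85.  23.] [538.6 203.5]
-1 -0.9 [ -80. -129.] [460.3  73.4]
-1 -0.5 [-100. -118.] [449.5  92.8]
-1 -0.2 [-111. -106.] [446.8 109.4]
-1 0.1 [-118.  -91.] [449.2 126. ]
-1 0.4 [-120.  -74.] [456.3 141.1]
-1 0.7 [-117.  -58.] [467.7 153.5]
-1 1 [-110.  -43.] [482.1 162. ]
-1 1.3 [-98. -31.] [498.4 165.8]
-1 1.5 [-89. -25.] [509.6 165.5]
-1 1.571 [-85. -23.] [513.6 164.9]
```

View pics/c3.png

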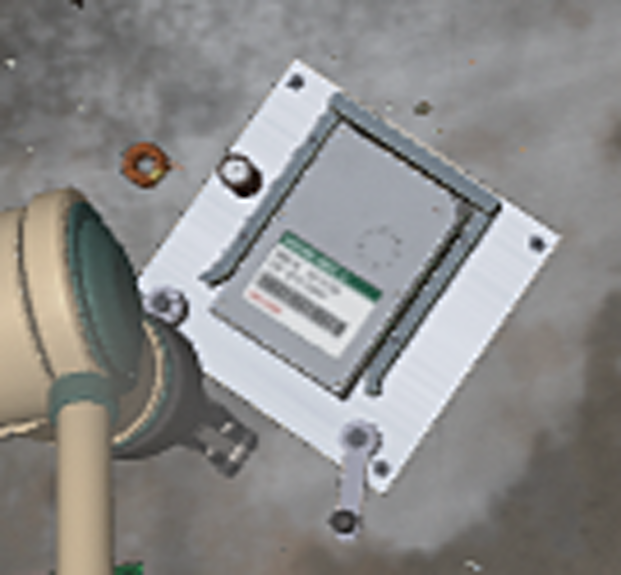

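The drive sits flush against the stop, straight, and the arms are untouched. Now the left arm: go outside its peg and lower.

>>> drive_tool --deltas '[{"linear": [25, 33, 0], "twist": 0, "claw": 0}, {"linear": [50, 66, 0], "twist": 0, "claw": 0}, {"linear": [77, 99, 0], "twist": 0, "claw": 0}, {"linear": [77, 99, 0], "twist": 0, "claw": 0}, {"linear": [77, 99, -35], "twist": 0, "claw": 0}, {"linear": [77, 99, -67], "twist": 0, "claw": 0}, {"linear": [77, 99, -67], "twist": 0, "claw": 0}, {"linear": [77, 99, -67], "twist": 0, "claw": 0}]'

```text
clock: 5.17
position: [0.5863, 0.2936, 0.0418]
ee_rot: [-0.002, 0.286, 0.958, -0.002]
contact_force: [-0.2, -0.0, 0.1]
width: -0.0
gripper_force: 0.0
```

>>> drive_tool --deltas '[{"linear": [0, 0, 9], "twist": 0, "claw": 0}, {"linear": [-8, -2, 9], "twist": 0, "claw": 0}, {"linear": [-16, -4, 9], "twist": 0, "claw": 0}, {"linear": [-24, -7, 9], "twist": 0, "claw": 0}, {"linear": [-31, -11, 9], "twist": 0, "claw": 0}, {"linear": [-38, -16, 9], "twist": 0, "claw": 0}, {"linear": [-44, -22, 9], "twist": 0, "claw": 0}, {"linear": [-49, -28, 9], "twist": 0, "claw": 0}, {"linear": [-53, -36, 9], "twist": 0, "claw": 0}, {"linear": [-56, -44, 9], "twist": 0, "claw": 0}]'

```text
clock: 6.0
position: [0.5293, 0.2499, 0.0523]
ee_rot: [-0.002, 0.286, 0.958, -0.001]
contact_force: [-1.0, 2.6, 0.7]
width: -0.0002
gripper_force: 1.3
```

```bash
python3 -c "
from h import *
st=sensors.get_state();print(st['position'],toC(st['position']),st['contact_force'])
snap('wrist','w4')"
```

```text
[0.52931059 0.24992885 0.05226499] [-118.01091151   56.90043801] [-0.96498343  2.55482513  0.71644743]
```

View pics/w4.png

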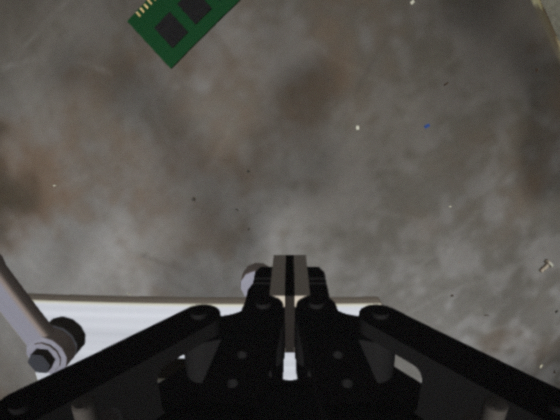

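The wrist view shows the left arm's bar end at (255,278) being carried ahead of the fingers, with 2.7 N along the tangent. Continuing the arc.

>>> drive_tool --deltas '[{"linear": [0, -8, 0], "twist": 0, "claw": 0}, {"linear": [-1, -17, 0], "twist": 0, "claw": 0}, {"linear": [0, -25, 0], "twist": 0, "claw": 0}, {"linear": [2, -33, 0], "twist": 0, "claw": 0}, {"linear": [4, -38, 0], "twist": 0, "claw": 0}, {"linear": [7, -43, 0], "twist": 0, "claw": 0}, {"linear": [9, -46.5, 0], "twist": 0, "claw": 0}, {"linear": [11, -48, 0], "twist": 0, "claw": 0}, {"linear": [12, -48.5, 0], "twist": 0, "claw": 0}, {"linear": [12, -48.5, 0], "twist": 0, "claw": 0}]'

```text
clock: 6.88
position: [0.5417, 0.2025, 0.0526]
ee_rot: [-0.002, 0.286, 0.958, -0.0]
contact_force: [-4.6, 4.4, 3.3]
width: -0.0001
gripper_force: 3.1
```

```bash
python3 -c "
from h import *
st=sensors.get_state();print(toC(st['position']),st['contact_force'],st['contact_force'][:2]@RC)"
```

```text
[-81.79237621  23.84623756] [-4.6143578   4.36929967  3.2659943 ] [-6.24851072  1.15723434]
```

>>> drive_tool --deltas '[{"linear": [1.7, -1.1, 0], "twist": 0, "claw": 0}, {"linear": [3.4, -2.2, 0], "twist": 0, "claw": 0}, {"linear": [3.4, -2.2, 0], "twist": 0, "claw": 0}]'

```text
clock: 7.13
position: [0.542, 0.2023, 0.0525]
ee_rot: [-0.006, 0.287, 0.958, 0.0]
contact_force: [-10.3, 10.0, 5.1]
width: 0.0
gripper_force: 7.3
```

```bash
python3 -c "
from h import *
st=sensors.get_state();print(toC(st['position']),st['contact_force'],st['contact_force'][:2]@RC)"
```

```text
[-81.46560922  23.77586623] [-10.27976758   9.96298706   5.05354586] [-14.04492081   2.7703668 ]
```

It is stalled at its stop (14 N). Retract and go round to the outside of the right peg.

>>> drive_tool --deltas '[{"linear": [-10, 6, 0], "twist": 0, "claw": 0}, {"linear": [-36, 22, 5], "twist": 0, "claw": 0}, {"linear": [-36, 22, 40], "twist": 0, "claw": 0}, {"linear": [-36, 22, 60], "twist": 0, "claw": 0}, {"linear": [-55, -14, 60], "twist": 0, "claw": 0}, {"linear": [-75, -50, 60], "twist": 0, "claw": 0}, {"linear": [-90, -86, 60], "twist": 0, "claw": 0}, {"linear": [-96, -121, 60], "twist": 0, "claw": 0}, {"linear": [-96, -121, 60], "twist": 0, "claw": 0}, {"linear": [-96, -121, 60], "twist": 0, "claw": 0}]'

```text
clock: 7.97
position: [0.4513, 0.0771, 0.1132]
ee_rot: [0.001, 0.287, 0.958, -0.0]
contact_force: [-0.5, 1.0, 0.2]
width: 0.0002
gripper_force: 0.0
```

```bash
python3 -c "
from h import *
st=sensors.get_state();print(st['position'],toC(st['position']),st['contact_force'])
snap('top','t5');im=cv2.imread('pics/t5.png')
cv2.imwrite('pics/c5.png',cv2.resize(im[130:255,155:290],None,fx=4.6,fy=4.6,interpolation=cv2.INTER_CUBIC))"
```

```text
[0.45130641 0.07706292 0.11321131] [ -89.46090971 -130.58870558] [-0.48948874  1.03450079  0.17646696]
```

View pics/c5.png

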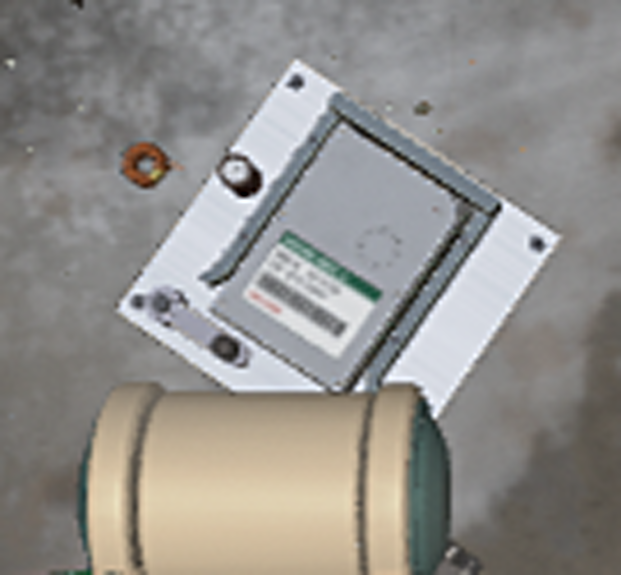

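The left arm lies fully across at crop (160,300)-(245,355), and the drive is unmoved. Now lower and swing the right arm.

>>> drive_tool --deltas '[{"linear": [0, 0, -35], "twist": 0, "claw": 0}, {"linear": [0, 0, -61], "twist": 0, "claw": 0}, {"linear": [0, 2, -61], "twist": 0, "claw": 0}, {"linear": [-2, 16, -61], "twist": 0, "claw": 0}, {"linear": [-4, 24, -61], "twist": 0, "claw": 0}, {"linear": [-4.5, 32, -61], "twist": 0, "claw": 0}, {"linear": [-4, 40, -61], "twist": 0, "claw": 0}, {"linear": [-2, 49, -61], "twist": 0, "claw": 0}, {"linear": [1, 57, -61], "twist": 0, "claw": 0}, {"linear": [5, 64, -61], "twist": 0, "claw": 0}, {"linear": [10, 70, -61], "twist": 0, "claw": 0}, {"linear": [16.5, 76.5, -61], "twist": 0, "claw": 0}]'

```text
clock: 9.02
position: [0.4666, 0.1563, 0.0516]
ee_rot: [-0.001, 0.286, 0.958, -0.0]
contact_force: [-3.1, -0.2, -0.3]
width: -0.0004
gripper_force: 1.0
```

```bash
python3 -c "
from h import *
st=sensors.get_state();print(st['position'],toC(st['position']),st['contact_force'],st['contact_force'][:2]@RC)"
```

```text
[0.46657529 0.15629318 0.05157871] [-119.73555816  -55.79553732] [-3.12138517 -0.16603865 -0.32607231] [-2.52914481 -1.83685621]
```

>>> drive_tool --deltas '[{"linear": [7, 3, 0], "twist": 0, "claw": 0}, {"linear": [14.5, 6.5, 0], "twist": 0, "claw": 0}, {"linear": [22.5, 9, 0], "twist": 0, "claw": 0}, {"linear": [31, 10, 0], "twist": 0, "claw": 0}, {"linear": [36.5, 10, 0], "twist": 0, "claw": 0}, {"linear": [42, 9.5, 0], "twist": 0, "claw": 0}, {"linear": [46, 9, 0], "twist": 0, "claw": 0}, {"linear": [48.5, 7.5, 0], "twist": 0, "claw": 0}, {"linear": [50, 6.5, 0], "twist": 0, "claw": 0}, {"linear": [51.7, 5.4, 0], "twist": 0, "claw": 0}, {"linear": [51.7, 5.4, 0], "twist": 0, "claw": 0}]'

```text
clock: 9.93
position: [0.5165, 0.1633, 0.0516]
ee_rot: [-0.003, 0.287, 0.958, 0.002]
contact_force: [-8.3, 9.3, 2.5]
width: -0.0002
gripper_force: 5.7
```

```bash
python3 -c "
from h import *
st=sensors.get_state();print(st['position'],toC(st['position']),st['contact_force'],st['contact_force'][:2]@RC)"
```

```text
[0.51651346 0.16325009 0.0516436 ] [-81.61123905 -22.79922906] [-8.33246669  9.28916203  2.52430496] [-12.0443114    3.26390799]
```

Right arm is at its stop (12 N, same x as the left). Small extra press, then retract and check.

>>> drive_tool --deltas '[{"linear": [1.5, -1, 0], "twist": 0, "claw": 0}, {"linear": [1.5, -1, 0], "twist": 0, "claw": 0}, {"linear": [-10, 6, 0], "twist": 0, "claw": 0}, {"linear": [-36, 22, 5], "twist": 0, "claw": 0}, {"linear": [-40, 24, 45], "twist": 0, "claw": 0}, {"linear": [-70, -10, 80], "twist": 0, "claw": 0}, {"linear": [-90, -50, 100], "twist": 0, "claw": 0}, {"linear": [-90, -90, 100], "twist": 0, "claw": 0}, {"linear": [-90, -130, 100], "twist": 0, "claw": 0}, {"linear": [-90, -170, 100], "twist": 0, "claw": 0}, {"linear": [-90, -210, 100], "twist": 0, "claw": 0}, {"linear": [-90, -210, 100], "twist": 0, "claw": 0}]'

```text
clock: 10.93
position: [0.431, -0.0549, 0.1531]
ee_rot: [0.004, 0.287, 0.958, -0.002]
contact_force: [0.4, -0.2, 0.1]
width: -0.0002
gripper_force: 0.0
```

```bash
python3 -c "
from h import *
snap('top','t6');im=cv2.imread('pics/t6.png')
cv2.imwrite('pics/c6.png',cv2.resize(im[130:290,125:325],None,fx=3.6,fy=3.6,interpolation=cv2.INTER_CUBIC))"
```

```text
(no output)
```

View pics/c6.png

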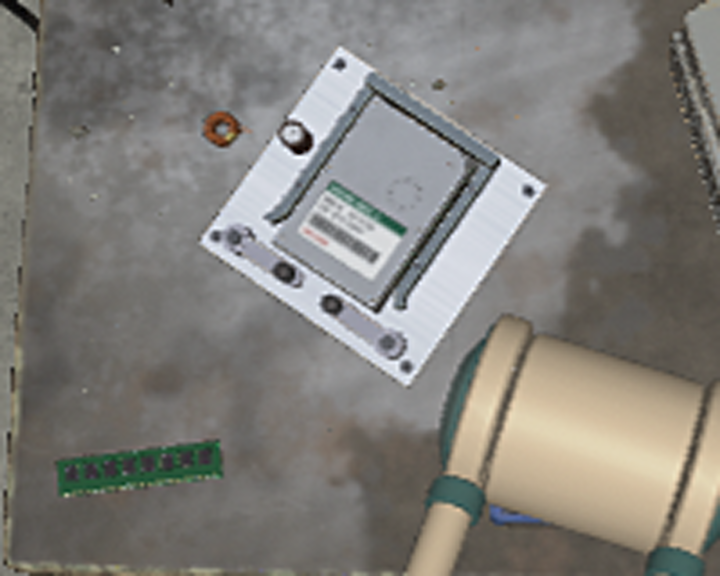

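Both arms lie in line across the front (pegs at (285,272) and (331,303)), the drive is home, and nothing else has moved.

```bash
python3 -c "
from rig import manip
print(manip.sign_off())"
```

```text
the job is handed in; nothing more can be done
None
```

The drive is home against the back stop, both keeper arms are closed to their stops across its front, nothing else visibly moved, and the job was handed in at about 11 s on the robot's clock; no verdict came back.

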